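# Slide the vee block home into the corner stop

### The job

Push the steel vee block across the plate into the L-shaped corner stop, so that one of its long sides lies flush along the long rail and its end is right up against the short end stop. Only push it with the fingers: do not lift, carry or tip it, leave the other loose things where they are, and finish with the hand clear of everything.

Things in the scene. Friction and masses are not known exactly. Their poses are not given: they have to be found in the camera images.
- vee_block: Vee block: plain ground steel, 50 mm long (its x) x 36 mm wide (its y) x 34 mm high, V groove in its top, four flat upright sides to push on. Loose on the plate, 0.2 to 0.4 kg, slides under a few newtons. Origin: centre of its underside, z up. Either end may face the end stop.
- corner_stop: Corner stop, two fixed aluminium bars in an L, 16 mm thick, 18 mm high (screw heads 22). Origin: on the plate's top at the inner corner. Long rail along +y, y 6 to 140 mm, inner face at x = 0, bar on the +x side, away from the robot. End stop along -x, x -6 to -76 mm, inner face at y = 0, bar on the -y side. The 6 mm corner gap is a relief. A block that is home has its origin at x -18, y +25 mm.
- plate: Tooling plate: fixed dark flat metal plate, 205 mm (x) x 367 mm (y), on short feet, its top 28 mm above the bench; everything is pushed on it. Origin: on the bench under its centre.
- gauge_block: Bystander: small upright steel plate, 9 x 30 x 35 mm high, standing loose beyond the end stop, on the robot's right of it; origin at the centre of its underside. Leave it.
- ring_mount: Bystander: flat black and silver ring mount, 50 mm across, 16 mm high, loose on the robot's right of the end stop; origin at the centre of its underside. Leave it.
- chip_box: Bystander: flat dark box, 52 x 52 x 16 mm, loose on the bench itself, beyond the far edge of the plate; origin at the centre of its underside. Leave it.
Things that resemble listed ones, but are neither listed nor needed, are in the scene too. Leave any blue or purple look-alike of the vee_block alone.

How it is judged:
By the outcome, as a careful person would: the job done as asked, in the order asked, and still so for the second after the job is handed in, with the robot touching nothing.
It also fails if it takes over 45 s, if anything falls off the work surface, if the arm or the gripper's body presses on something with over 40 N, if the wrist force passes 120 N, or if a joint passes its speed limit or range.

### The arm

A 6-joint arm with a two-finger parallel gripper is mounted at the origin on a cart in front of the work surface, level with it; the furniture and walls round the work are solid. World frame = base frame: x ahead of the robot, y to its left, z up, the work surface at z = 0. Lengths are in m, angles in degrees, forces in N, time in s.
With the tool pointing down it reaches from about 0.3 to 0.75 m from the base axis. Payload 8.5 kg.
Tool frame: the origin (TCP) lies between the finger pads; the fingertips stand 17 mm ahead of it and the grasp point (between the pads) lies 2 mm behind it; z points along the fingers, y is the direction in which the jaws open and shut (so a half turn about z gives the same grasp; the last joint's range is limited). The gripper opens to 85 mm and grips with 20 to 120 N. Pads are 22 mm wide; open, the fingers measure 114 mm over their backs; the gripper's body (76 mm by 85 mm) begins 54 mm behind the grasp point. The pads swing forward as they close: fully open they stand 13 mm farther back than shut.
Start: joints at [60.774, 21.807, 74.336, -0, 83.858, -12.336], TCP at [0.16, 0.526, 0.248] pointing down, gripper open.
Joint ranges: [-178.18, 178.18], [-50.72, 133.34], [12.68, 142.11], [-81.47, 261.47], [9.98, 163.14], [-165.26, 165.26]. Speed limits (degrees/s): [136.94, 136.94, 180, 180, 180, 180].

### API

Orientations are given as a 3x3 rotation matrix whose columns are the frame's x, y, z axes.
In Python, from rig import readout, eyes, env gives the robot as it stands.
- The arm moves only by the tool arm_command, never from a script. Its argument "rows" is text: rows parted by semicolons, each of 7 numbers parted by spaces: the closure, from 0 (fully open) to 1 (shut), then the shift along the tool's x, y, z in mm, then the turn, a rotation vector about the tool's x, y, z in degrees. In form: grip dx dy dz rx ry rz; .... A call has 1 to 5 rows; each row shifts and turns the commanded pose from where the row before left it, along the tool's axes as they then stand; what a row does not reach is not made up. A row lasts 1/12 s, in which the tool goes at most 41.7 mm and 7.16 degrees, less where a joint would pass 70% of its speed; a pose out of reach is approached as far as the arm can. A call with a gripper value outside its range is refused whole. The fingers move at their own pace and stop on an object; "squeeze" is the grip in N (left out, the last holds). Time passes only in rows, so rows that do not move let the fingers close. It gives the time, the measured TCP pose, the force and the opening at its end, in the units of the state.
- readout.observe(): the state, without advancing time (a new reading comes with each control period).
- eyes.get_image(name): name is "scene" or "side" or "wrist"; returns the picture (384x512x3 uint8, red, green, blue); there is no depth.
- eyes.camera_model(name): a dict with "mtx" (3x3 intrinsics, pixels), "view" (4x4, takes a point from world to camera coordinates). Camera axes: x right, y up, looking along -z (the intrinsics and any distortion apply to the point x, -y, -z); pixel columns grow to the right and rows downward; lengths in m; the calibration is good to about 2 mm. A picture is of the moment at which its call begins: read the wrist's pose just before it. camera_model takes no time and is no camera call; for the wrist camera it gives the pose at the moment of the call.
- env.close_job(): hands the job in, once; it reports no verdict.
The state is a dict: "time_s": time; "q": joint angles; "qvel": joint speeds; "joint_efforts": joint torques, N m; "position": TCP position; "tool_rot": TCP orientation; "ft_force": force on the tool from outside, world axes, zero at the start; "wrist_torque": the same for the moment, N m; "grip_width": finger opening in m.
Only numpy, scipy, OpenCV 4.12 (cv2) and the standard library are available. Lean on these libraries where they do the work, as an engineer would, in place of code of your own. Each camera call takes 0.05 s, during which the arm holds its last target. There are 200 camera calls.

## Working session

There is one attempt and no reset: what is moved stays moved. The work goes in short steps, Python scripts to look and compute and a tool call to move; the robot and the scene stay as the last step left them, time stands still between calls to the robot, and variables do not carry over. Pictures are saved under pics/ and viewed, about 8 in all and at most 12, crops included, and the job is handed in when it is done.

Besides the shell and the picture viewer there is one more tool, called after "Request:" as name(argument=value, ...) on one line, values as JSON. arm_command: Moves the arm, as the interface text tells. Its arguments: {"type":"object","properties":{"rows":{"type":"string"},"squeeze":{"type":"number"}},"required":["rows"]}

```bash
mkdir -p pics; ls; python3 - <<'E'
from rig import readout, eyes, env
import cv2,numpy as np
s=readout.observe();print({k:np.round(v,3).tolist() for k,v in s.items()})
for n in("scene","side","wrist"):
    m=eyes.camera_model(n);print(n,{k:(np.round(v,4).tolist() if not isinstance(v,str) else v) for k,v in m.items()})
    cv2.imwrite(f"pics/{n}0.png",eyes.get_image(n)[:,:,::-1])
E
```

```text
pics
{'time_s': 0.0, 'q': [60.772, 21.842, 74.386, -0.004, 83.859, -12.335], 'qvel': [-0.074, 0.037, 0.002, 0.046, 0.01, 0.054], 'joint_efforts': [0.001, -44.845, -23.127, -0.0, 0.005, 0.0], 'position': [0.16, 0.526, 0.248], 'tool_rot': [[-0.957, 0.291, -0.001], [0.291, 0.957, -0.001], [0.0, -0.001, -1.0]], 'ft_force': [0.251, -0.237, -0.761], 'wrist_torque': [0.023, 0.069, -0.072], 'grip_width': 0.086}
scene {'mtx': [[462.5882, 0.0, 265.2781], [0.0, 462.5882, 188.6933], [0.0, 0.0, 1.0]], 'view': [[0.6448, -0.7643, 0.004, -0.5074], [0.4884, 0.4161, 0.767, -0.3019], [-0.5879, -0.4926, 0.6416, -0.6364], [0.0, 0.0, 0.0, 1.0]]}
side {'mtx': [[461.4003, 0.0, 255.5824], [0.0, 461.4003, 199.0056], [0.0, 0.0, 1.0]], 'view': [[-0.5146, -0.8573, -0.0113, 0.2325], [0.6963, -0.4256, 0.578, -0.5323], [-0.5003, 0.2895, 0.816, -0.8177], [0.0, 0.0, 0.0, 1.0]]}
wrist {'mtx': [[314.9181, 0.0, 251.2365], [0.0, 314.9181, 193.2448], [0.0, 0.0, 1.0]], 'view': [[0.2901, 0.957, -0.0013, -0.5497], [-0.9228, 0.2794, -0.2653, 0.0346], [-0.2536, 0.0782, 0.9642, -0.3802], [0.0, 0.0, 0.0, 1.0]]}
```

View pics/scene0.png

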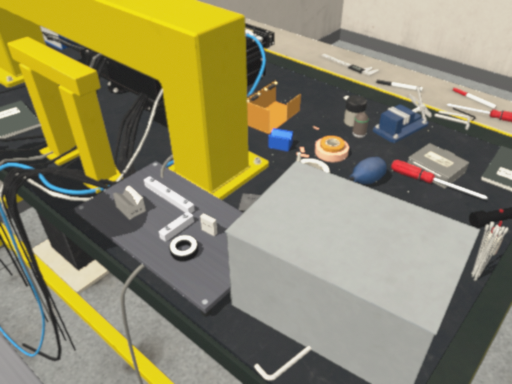

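View pics/side0.png

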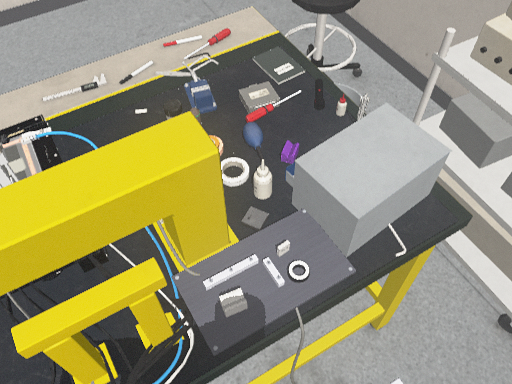

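Scene: the vee block is at about (130,203), the rail runs (150,182)-(190,207), the end stop is at (176,227), the ring at (183,247) and the gauge at (208,224). In the side view: block (233,302), rail (232,272), stop (273,271). A yellow gantry stands near the plate. Next I'll take enlarged crops.

```bash
cat > h.py <<'E'
from rig import readout, eyes, env
import cv2,numpy as np
def cam(n):
    m=eyes.camera_model(n);return np.array(m["mtx"],float),np.array(m["view"],float)
def proj(c,P):
    K,V=c;p=V[:3,:3]@np.asarray(P,float)+V[:3,3];p=np.array([p[0],-p[1],-p[2]]);q=K@p;return q[:2]/q[2]
def onz(c,uv,z):
    K,V=c;d=np.linalg.solve(K,[uv[0],uv[1],1.]);d=V[:3,:3].T@(d*[1,-1,-1]);o=-V[:3,:3].T@V[:3,3]
    return o+d*(z-o[2])/d[2]
E
python3 - <<'E'
from h import *
S,D=cam("scene"),cam("side")
for c,n in((S,"scene"),(D,"side")):
    print(n,"cam at",np.round(-c[1][:3,:3].T@c[1][:3,3],3),"tcp px",proj(c,[.16,.526,.248]),"base",proj(c,[0,0,0]))
for uv,z in (((130,203),.045),((150,180),.046),((192,210),.046),((166,235),.046),((190,215),.046),((183,246),.044),((208,224),.05),((240,160),.028),((205,190),.0),((262,162),0),((80,207),.028),((207,305),.028),((152,165),.028),):
    print("scene",uv,np.round(onz(S,uv,z),3))
for uv,z in (((233,302),.045),((205,285),.046),((258,260),.046),((268,262),.046),((280,283),.046),((299,270),.044),((284,248),.05),((215,348),.028),((353,269),.028),((304,211),.028),((177,275),.028),((236,240),0)):
    print("side",uv,np.round(onz(D,uv,z),3))
a=cv2.imread("pics/scene0.png")[150:310,70:270];b=cv2.imread("pics/side0.png")[200:360,165:365]
cv2.imwrite("pics/crop0.png",np.hstack([cv2.resize(x,None,fx=4,fy=4,interpolation=2)[:600,:] for x in (a,)]))
cv2.imwrite("pics/crop1.png",cv2.resize(b,None,fx=4,fy=4,interpolation=2)[:600])
E
```

```text
scene cam at [ 0.1   -0.576  0.642] tcp px [-183.29269237   85.43574586] base [-103.58266484  408.11530923]
side cam at [0.081 0.21  0.977] tcp px [ -2.39162526 624.99427004] base [386.76372438 499.35849557]
scene (130, 203) [0.445 0.054 0.045]
scene (150, 180) [0.514 0.08  0.046]
scene (192, 210) [ 0.508 -0.053  0.046]
scene (166, 235) [ 0.432 -0.066  0.046]
scene (190, 215) [ 0.496 -0.06   0.046]
scene (183, 246) [ 0.435 -0.108  0.044]
scene (208, 224) [ 0.498 -0.106  0.05 ]
scene (240, 160) [0.703 0.003 0.028]
scene (205, 190) [0.601 0.013 0.   ]
scene (262, 162) [ 0.758 -0.015  0.   ]
scene (80, 207) [0.383 0.137 0.028]
scene (207, 305) [ 0.383 -0.22   0.028]
scene (152, 165) [0.564 0.138 0.028]
side (233, 302) [0.447 0.059 0.045]
side (205, 285) [0.512 0.092 0.046]
side (258, 260) [ 0.504 -0.039  0.046]
side (268, 262) [ 0.488 -0.055  0.046]
side (280, 283) [ 0.431 -0.051  0.046]
side (299, 270) [ 0.436 -0.104  0.044]
side (284, 248) [ 0.498 -0.104  0.05 ]
side (215, 348) [0.385 0.137 0.028]
side (353, 269) [ 0.381 -0.216  0.028]
side (304, 211) [ 0.57  -0.211  0.028]
side (177, 275) [0.575 0.133 0.028]
side (236, 240) [ 0.6   -0.033  0.   ]
```

View pics/wrist0.png

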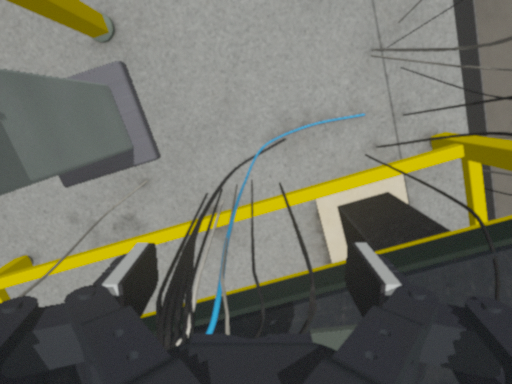

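View pics/crop1.png

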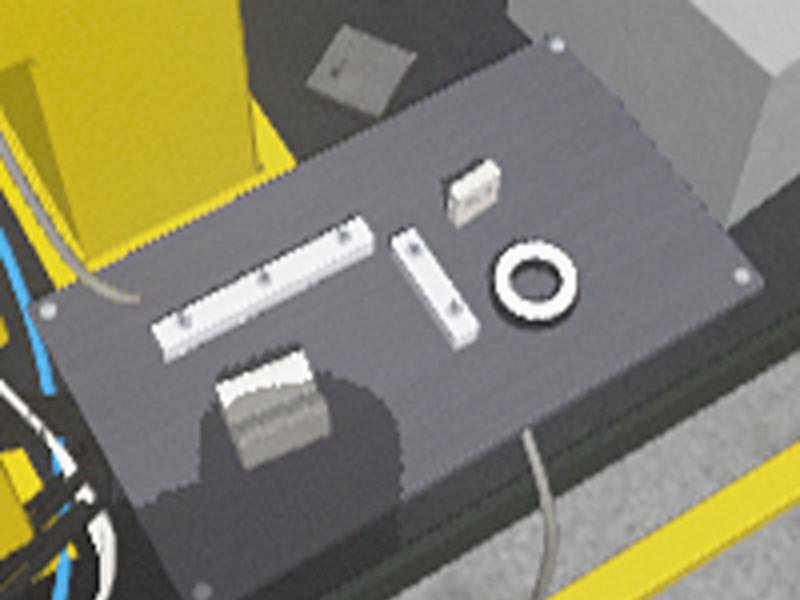

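The crop shows the block at about (272,405) in crop pixels, almost parallel to the rail and clear of it, with its groove along the rail direction. The rail's free end, the end stop, the ring and the gauge are all clear. The wrist view shows only floor. Next I need the extents of the yellow frames, for a safe route.

```bash
cat >> h.py <<'E'
def tri(c1,u1,c2,u2):
    F=np.diag([1,-1,-1.,]);P=[c[0]@F@c[1][:3] for c in(c1,c2)]
    X=cv2.triangulatePoints(P[0],P[1],np.array(u1,float).reshape(2,1),np.array(u2,float).reshape(2,1))[:,0];X=X[:3]/X[3]
    return X,max(np.linalg.norm(proj(c,X)-u) for c,u in((c1,u1),(c2,u2)))
E
python3 - <<'E'
from h import *
S,D=cam("scene"),cam("side")
for n,a,b in (("small far end",(98,72),(157,260)),("small near end",(78,83),(165,278)),("small left far",(30,38),(15,330)),("big end A",(243,15),(193,113)),("big end B",(165,50),(220,148)),("big end B'",(243,15),(220,148)),
 ("colfoot",(265,158),(236,240)),("blue",(280,140),(217,145))):
    X,e=tri(S,a,D,b);print(n,np.round(X,3),round(e,1))
for n,c,uv in (("small foot S",S,(105,205)),("S2",S,(125,190)),("D",D,(195,300)),("D2",D,(190,330)),("D3",D,(160,320))): print(n,np.round(onz(c,uv,0),3))
a=cv2.imread("pics/scene0.png")[0:240,0:270]
cv2.imwrite("pics/crop0.png",cv2.resize(a,None,fx=2.5,fy=2.5,interpolation=2))
E
```

```text
small far end [0.504 0.168 0.258] 2.0
small near end [0.465 0.171 0.252] 0.3
small left far [0.507 0.415 0.257] 1.7
big end A [ 0.704 -0.015  0.352] 1.1
big end B [ 0.56  -0.003  0.354] 17.0
big end B' [ 0.642 -0.039  0.35 ] 21.5
colfoot [ 0.65  -0.053  0.039] 29.9
blue [ 0.763 -0.085  0.117] 14.5
small foot S [0.433 0.136 0.   ]
S2 [0.49  0.144 0.   ]
D [0.513 0.122 0.   ]
D2 [0.457 0.163 0.   ]
D3 [0.511 0.209 0.   ]
```

View pics/crop0.png

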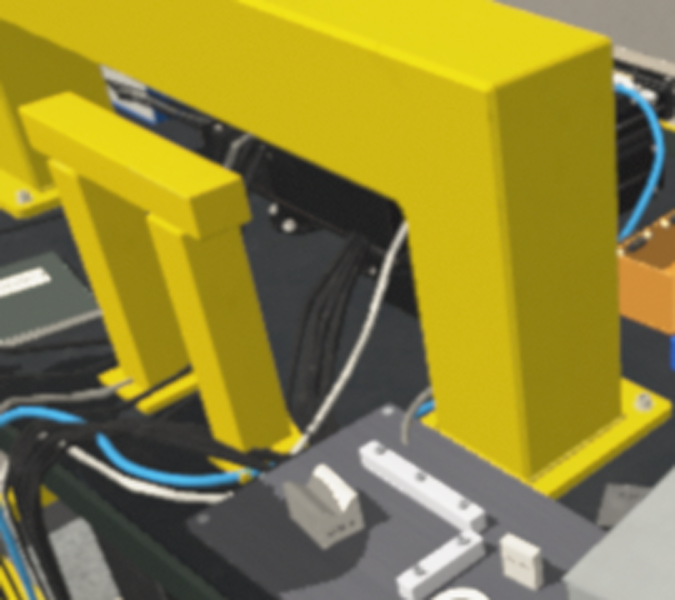

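The small frame spans x 0.46-0.51, y 0.17-0.42 and is 0.26 high. The big beam starts at x of about 0.6. I'll travel inside the frame, raised, with the gripper shut.

Request:
arm_command(rows="1 -10 -12 -25 0 0 0;1 -25 -28 -10 0 0 0;1 -25 -28 -10 0 0 0;1 -25 -28 -10 0 0 0;1 -25 -28 -10 0 0 0", squeeze=40)

```text
time_s: 0.57
position: [0.2291, 0.3741, 0.3135]
tool_rot: [[-0.957, 0.29, -0.0], [0.29, 0.957, -0.0], [0.0, -0.0, -1.0]]
ft_force: [1.2, -0.3, 0.8]
grip_width: 0.0256
```

Request:
arm_command(rows="1 -25 -28 0 0 0 0;1 -25 -28 0 0 0 0;1 -25 -28 0 0 0 0;1 -25 -28 0 0 0 0;1 -25 -28 0 0 0 0")

```text
time_s: 0.98
position: [0.308, 0.2037, 0.3133]
tool_rot: [[-0.957, 0.29, 0.0], [0.29, 0.957, 0.0], [-0.0, 0.0, -1.0]]
ft_force: [1.1, 1.3, 0.2]
grip_width: -0.0002
```

Request:
arm_command(rows="1 -25 -28 0 0 0 0;1 -25 -28 0 0 0 0;1 -25 -28 0 0 0 -5.6;1 0 0 0 0 0 -5.6;1 0 0 0 0 0 -5.6")

```text
time_s: 1.4
position: [0.355, 0.1037, 0.3131]
tool_rot: [[-1.0, 0.008, -0.001], [0.008, 1.0, -0.0], [0.001, -0.0, -1.0]]
ft_force: [-0.5, 0.3, 0.0]
grip_width: 0.0001
```

```bash
python3 - <<'E'
from h import *
for i in range(1):eyes.get_image("scene")
s=readout.observe();print({k:np.round(s[k],3).tolist() for k in("time_s","q","position","tool_rot","ft_force","grip_width")})
W=cam("wrist");np.savez("pics/w1.npz",K=W[0],V=W[1]);print(np.round(-W[1][:3,:3].T@W[1][:3,3],3))
im=eyes.get_image("wrist")[:,:,::-1];cv2.imwrite("pics/w1.png",im)
E
```

```text
{'time_s': 1.45, 'q': [-2.124, 0.342, 91.396, 0.002, 88.301, -92.114], 'position': [0.355, 0.104, 0.313], 'tool_rot': [[-1.0, 0.0, -0.001], [0.0, 1.0, 0.0], [0.001, 0.0, -1.0]], 'ft_force': [-0.489, 1.075, 0.259], 'grip_width': 0.0}
[0.287 0.105 0.44 ]
```

View pics/w1.png

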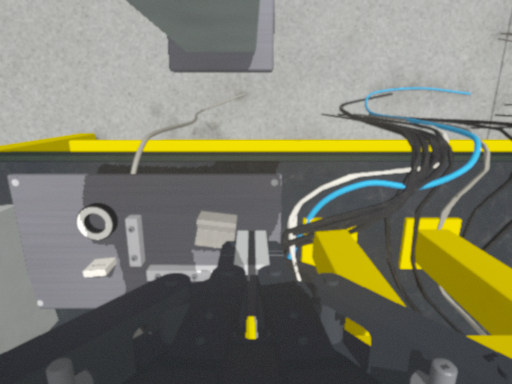

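Wrist view: block at (217,229), end stop (135,240), rail starting at (148,272), ring (97,222), gauge (100,267). The fingers hide the rail, so I'll shift forward and right for the fine measurement.

Request:
arm_command(rows="1 -24 -27 10 0 0 0;1 -24 -27 10 0 0 0;1 -24 -27 10 0 0 0;1 -24 -27 10 0 0 0;1 0 0 0 0 0 0")

```text
time_s: 1.92
position: [0.4521, -0.0066, 0.2709]
tool_rot: [[-1.0, 0.014, -0.003], [0.014, 1.0, -0.0], [0.003, -0.0, -1.0]]
ft_force: [-1.2, -0.2, -1.5]
grip_width: -0.0002
```

```bash
python3 - <<'E'
from h import *
eyes.get_image("scene")
s=readout.observe();print({k:np.round(s[k],3).tolist() for k in("time_s","position","ft_force")})
W=cam("wrist");np.savez("pics/w2.npz",K=W[0],V=W[1])
im=eyes.get_image("wrist")[:,:,::-1];cv2.imwrite("pics/w2.png",im)
p=[proj(W,q) for q in((.38,.14,.028),(.56,-.12,.028))];print(p)
cv2.imwrite("pics/w2c.png",cv2.resize(im[60:260,130:396],None,fx=3,fy=3,interpolation=2))
E
```

```text
{'time_s': 1.967, 'position': [0.451, -0.005, 0.272], 'ft_force': [-0.331, 1.433, -0.706]}
[array([377.62836585, 102.81218048]), array([162.22470271, 251.10772816])]
```

View pics/w2c.png

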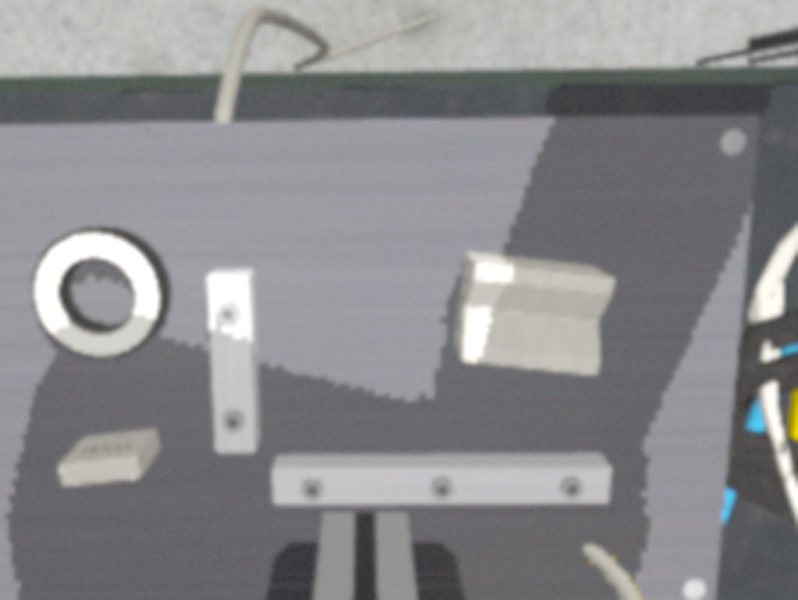

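The crop shows the block's top +x edge from (481,362) to (598,375) and its +y end from (614,278) to (598,374). The rail's inner base edge is at v≈456, and the end stop's inner base edge runs (254,270)-(259,450). The block is turned about 6° from the rail.

```bash
python3 - <<'E'
from h import *
d=np.load("pics/w2.npz");W=(d["K"],d["V"])
f=lambda u,v,z:print((u,v,z),np.round(1000*onz(W,(u/3+130,v/3+60),z)[:2],1))
for a in((481,362,.062),(598,375,.062),(614,278,.062),(490,262,.062),(472,252,.028),(463,360,.028)):f(*a)
print("rail");[f(*a) for a in((274,456,.028),(605,456,.028),(274,470,.046),(612,466,.046),(272,505,.046),(612,500,.046))]
print("stop");[f(*a) for a in((254,270,.028),(259,450,.028),(247,275,.046),(254,452,.046),(206,275,.046),(214,454,.046))]
print("tip",proj(W,[.451,-.005,.254]))
E
```

```text
(481, 362, 0.062) [461.3  38.6]
(598, 375, 0.062) [466.8  81.7]
(614, 278, 0.062) [431.2  85.5]
(490, 262, 0.062) [424.9  41.1]
(472, 252, 0.028) [425.1  38.5]
(463, 360, 0.028) [468.3  35.6]
rail
(274, 456, 0.028) [508. -42.]
(605, 456, 0.028) [509.8  95. ]
(274, 470, 0.046) [507.8 -40.4]
(612, 466, 0.046) [507.9  93.2]
(272, 505, 0.046) [522.6 -41.7]
(612, 500, 0.046) [522.2  94. ]
stop
(254, 270, 0.028) [431. -47.]
(259, 450, 0.028) [505.3 -48.1]
(247, 275, 0.046) [430.6 -47.6]
(254, 452, 0.046) [500.2 -48. ]
(206, 275, 0.046) [430.4 -62.9]
(214, 454, 0.046) [500.8 -63.7]
tip [249.91768514 247.54583909]
```

Request:
arm_command(rows="1 28 22 0 0 0 0;1 28 22 0 0 0 0;1 12 22 0 0 0 0;1 0 0 36 0 0 0;1 0 0 36 0 0 0")

```text
time_s: 2.43
position: [0.3814, 0.0651, 0.2025]
tool_rot: [[-1.0, 0.006, 0.007], [0.006, 1.0, -0.001], [-0.007, -0.001, -1.0]]
ft_force: [1.0, 0.6, -1.2]
grip_width: 0.0005
```

Request:
arm_command(rows="1 0 0 36 0 0 0;1 0 0 36 0 0 0;1 0 0 36 0 0 0;1 0 0 22 0 0 0;1 0 0 0 0 0 0")

```text
time_s: 2.85
position: [0.3797, 0.0644, 0.069]
tool_rot: [[-1.0, 0.008, -0.006], [0.008, 1.0, 0.001], [0.006, 0.001, -1.0]]
ft_force: [-0.3, 0.4, 0.2]
grip_width: 0.0002
```

Request:
arm_command(rows="1 0 -1 8 0 0 0;1 0 -1 8 0 0 0;1 -10 0 0 0 0 0;1 -8 0 0 0 0 0;1 -5 0 0 0 0 0")

```text
time_s: 3.27
position: [0.4066, 0.0614, 0.0569]
tool_rot: [[-1.0, 0.008, 0.003], [0.008, 1.0, -0.0], [-0.003, -0.0, -1.0]]
ft_force: [0.6, 0.1, 1.1]
grip_width: -0.0002
```

Request:
arm_command(rows="1 -4 0 0 0 0 0;1 -4 0 0 0 0 0;1 -4 0 0 0 0 0;1 -4 0 0 0 0 0;1 -4 0 0 0 0 0")

```text
time_s: 3.68
position: [0.4246, 0.061, 0.0553]
tool_rot: [[-1.0, 0.008, -0.002], [0.008, 1.0, 0.0], [0.002, 0.0, -1.0]]
ft_force: [-3.9, -0.2, 2.5]
grip_width: 0.0001
```

Request:
arm_command(rows="1 -4 0 0 0 0 0;1 -4 0 0 0 0 0;1 -4 0 0 0 0 0;1 -4 0 0 0 0 0;1 -4 0 0 0 0 0")

```text
time_s: 4.1
position: [0.4454, 0.0607, 0.0553]
tool_rot: [[-1.0, 0.008, -0.0], [0.008, 1.0, 0.0], [0.0, 0.0, -1.0]]
ft_force: [-3.3, 0.2, 2.2]
grip_width: -0.0
```

Pushing at about 3.5 N. About 15 mm remain, so I'll take smaller steps and watch the force.

Request:
arm_command(rows="1 -3 0 0 0 0 0;1 -3 0 0 0 0 0;1 -3 0 0 0 0 0;1 -2 0 0 0 0 0;1 -1 0 0 0 0 0")

```text
time_s: 4.52
position: [0.4574, 0.0606, 0.0553]
tool_rot: [[-1.0, 0.008, 0.0], [0.008, 1.0, -0.0], [-0.0, -0.0, -1.0]]
ft_force: [-3.3, 0.8, 2.6]
grip_width: 0.0001
```

Request:
arm_command(rows="1 -1 0 0 0 0 0;1 -1 0 0 0 0 0;1 0 0 0 0 0 0")

```text
time_s: 4.77
position: [0.4593, 0.0606, 0.0553]
tool_rot: [[-1.0, 0.008, 0.0], [0.008, 1.0, -0.0], [-0.0, -0.0, -1.0]]
ft_force: [-0.7, 0.2, 0.1]
grip_width: -0.0
```

Request:
arm_command(rows="1 -1 0 0 0 0 0;1 -1 0 0 0 0 0;1 0 0 0 0 0 0")

```text
time_s: 5.02
position: [0.4603, 0.0606, 0.0552]
tool_rot: [[-1.0, 0.008, -0.002], [0.008, 1.0, 0.0], [0.002, -0.0, -1.0]]
ft_force: [-5.2, -0.9, 3.2]
grip_width: -0.0002
```

Request:
arm_command(rows="1 -1 0 0 0 0 0;1 -1 0 0 0 0 0;1 0 0 0 0 0 0")

```text
time_s: 5.27
position: [0.4604, 0.0607, 0.0551]
tool_rot: [[-1.0, 0.007, -0.007], [0.007, 1.0, 0.0], [0.007, 0.0, -1.0]]
ft_force: [-13.3, -2.1, 9.3]
grip_width: 0.0
```

The block is seated against the rail: hand x 0.460, as predicted, at 13 N. To stay clear of the yellow frame I'll straddle the block with open fingers and make the first part of the -y push with the left finger.

Request:
arm_command(rows="1 12 0 0 0 0 0;1 15 0 0 0 0 0;0 0 0 -25 0 0 0;0 0 0 -25 0 0 0;0 0 0 -25 0 0 0")

```text
time_s: 5.68
position: [0.4363, 0.0607, 0.1315]
tool_rot: [[-1.0, 0.008, 0.001], [0.008, 1.0, -0.0], [-0.001, -0.0, -1.0]]
ft_force: [1.3, -0.0, 0.4]
grip_width: 0.0356
```

Request:
arm_command(rows="0 0 0 0 0 0 0;0 0 0 0 0 0 0;0 0 0 0 0 0 0")

```text
time_s: 5.93
position: [0.4361, 0.0608, 0.13]
tool_rot: [[-1.0, 0.008, 0.0], [0.008, 1.0, -0.0], [-0.0, -0.0, -1.0]]
ft_force: [0.2, -0.3, 0.0]
grip_width: 0.0723
```

```bash
python3 - <<'E'
from h import *
s=readout.observe();print({k:np.round(s[k],4).tolist() for k in("time_s","position","grip_width")})
W=cam("wrist");np.savez("pics/w3.npz",K=W[0],V=W[1])
im=eyes.get_image("wrist")[:,:,::-1]
cv2.imwrite("pics/w3.png",np.vstack([im,cv2.resize(cv2.imread("pics/side0.png")[:1],(512,1))]))
E
```

```text
{'time_s': 5.9333, 'position': [0.4361, 0.0608, 0.13], 'grip_width': 0.0723}
```

View pics/w3.png

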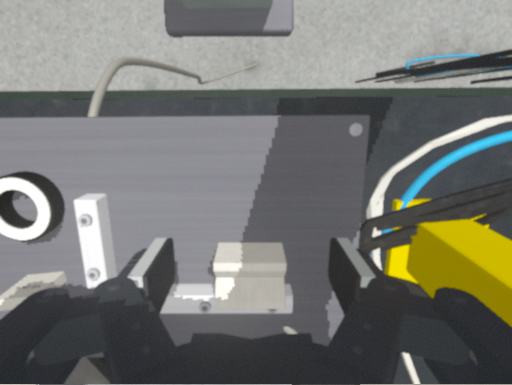

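The block sits square against the rail, centred between the open fingers (block u 215-286, fingers 172 and 332). Lowering over it now.

Request:
arm_command(rows="0 -18 0 0 0 0 0;0 -18 0 0 0 0 0;0 0 0 25 0 0 0;0 0 0 25 0 0 0;0 0 0 25 0 0 0")

```text
time_s: 6.4
position: [0.4719, 0.0605, 0.0535]
tool_rot: [[-1.0, 0.008, -0.001], [0.008, 1.0, 0.0], [0.001, 0.0, -1.0]]
ft_force: [-0.0, -0.0, 0.4]
grip_width: 0.0853
```

Request:
arm_command(rows="0 0 0 10 0 0 0;0 0 0 0 0 0 0;0 0 -5 0 0 0 0;0 0 -5 0 0 0 0;0 0 -5 0 0 0 0")

```text
time_s: 6.82
position: [0.4724, 0.0449, 0.046]
tool_rot: [[-1.0, 0.008, 0.002], [0.008, 1.0, -0.0], [-0.002, -0.0, -1.0]]
ft_force: [-0.5, 0.2, 0.3]
grip_width: 0.0853
```

Request:
arm_command(rows="0 0 -5 0 0 0 0;0 0 -4 0 0 0 0;0 0 -4 0 0 0 0;0 0 -4 0 0 0 0;0 0 -4 0 0 0 0")

```text
time_s: 7.23
position: [0.4717, 0.0243, 0.0455]
tool_rot: [[-1.0, 0.008, 0.0], [0.008, 1.0, 0.0], [-0.0, 0.0, -1.0]]
ft_force: [-1.3, 3.7, 2.1]
grip_width: 0.0856
```

Request:
arm_command(rows="0 0 -4 0 0 0 0;0 0 -2 0 0 0 0;0 0 8 0 0 0 0;0 0 4 0 0 0 0;0 0 0 -20 0 0 0")

```text
time_s: 7.65
position: [0.4703, 0.0315, 0.0632]
tool_rot: [[-1.0, 0.007, -0.006], [0.007, 1.0, 0.001], [0.006, 0.001, -1.0]]
ft_force: [-0.0, 1.0, -0.5]
grip_width: 0.0858
```

Request:
arm_command(rows="0 0 0 -30 0 0 0;0 0 0 -30 0 0 0;1 0 20 0 0 0 0;1 0 20 0 0 0 0;1 0 20 0 0 0 0")

```text
time_s: 8.07
position: [0.4724, 0.0915, 0.1258]
tool_rot: [[-1.0, 0.008, 0.001], [0.008, 1.0, -0.001], [-0.001, -0.001, -1.0]]
ft_force: [0.3, 0.2, -0.8]
grip_width: 0.0514
```

Request:
arm_command(rows="1 0 2 0 0 0 0;1 0 0 0 0 0 0;1 0 0 0 0 0 0;1 0 0 0 0 0 0;1 0 0 0 0 0 0")

```text
time_s: 8.48
position: [0.4724, 0.0918, 0.1252]
tool_rot: [[-1.0, 0.009, -0.0], [0.009, 1.0, -0.0], [0.0, -0.0, -1.0]]
ft_force: [-0.7, 0.3, -1.2]
grip_width: 0.0003
```

Request:
arm_command(rows="1 -13 0 0 0 0 0;1 0 0 25 0 0 0;1 0 0 25 0 0 0;1 0 0 20 0 0 0;1 0 -5 0 0 0 0")

```text
time_s: 8.9
position: [0.4836, 0.0872, 0.0523]
tool_rot: [[-1.0, 0.008, -0.006], [0.008, 1.0, 0.0], [0.006, 0.0, -1.0]]
ft_force: [-0.7, -1.6, -0.4]
grip_width: -0.0002
```

Request:
arm_command(rows="1 0 -5 0 0 0 0;1 0 -4 0 0 0 0;1 0 -4 0 0 0 0;1 0 -4 0 0 0 0;1 0 -4 0 0 0 0")

```text
time_s: 9.32
position: [0.4856, 0.0661, 0.0563]
tool_rot: [[-1.0, 0.008, 0.002], [0.008, 1.0, 0.0], [-0.002, 0.0, -1.0]]
ft_force: [-0.0, 3.5, 2.4]
grip_width: -0.0001
```

Request:
arm_command(rows="1 0 -4 0 0 0 0;1 0 -4 0 0 0 0;1 0 -4 0 0 0 0;1 0 -4 0 0 0 0;1 0 -4 0 0 0 0")

```text
time_s: 9.73
position: [0.4849, 0.046, 0.0553]
tool_rot: [[-1.0, 0.008, -0.0], [0.008, 1.0, 0.0], [0.0, 0.0, -1.0]]
ft_force: [0.2, 3.6, 2.5]
grip_width: -0.0001
```

Request:
arm_command(rows="1 0 -4 0 0 0 0;1 0 -4 0 0 0 0;1 0 -4 0 0 0 0;1 0 -4 0 0 0 0;1 0 -3 0 0 0 0")

```text
time_s: 10.15
position: [0.4848, 0.0269, 0.0553]
tool_rot: [[-1.0, 0.008, -0.0], [0.008, 1.0, -0.0], [0.0, -0.0, -1.0]]
ft_force: [-0.5, 2.9, 2.6]
grip_width: 0.0002
```

Request:
arm_command(rows="1 0 -2 0 0 0 0;1 0 -2 0 0 0 0;1 0 -1 0 0 0 0;1 0 -1 0 0 0 0;1 0 0 0 0 0 0")

```text
time_s: 10.57
position: [0.4847, 0.0212, 0.0553]
tool_rot: [[-1.0, 0.008, -0.0], [0.008, 1.0, -0.0], [0.0, -0.0, -1.0]]
ft_force: [0.1, 1.8, 1.0]
grip_width: -0.0002
```

Request:
arm_command(rows="1 0 -1 0 0 0 0;1 0 -1 0 0 0 0;1 0 0 0 0 0 0")

```text
time_s: 10.82
position: [0.4847, 0.0193, 0.0553]
tool_rot: [[-1.0, 0.008, -0.0], [0.008, 1.0, -0.0], [0.0, -0.0, -1.0]]
ft_force: [-0.4, 2.4, 0.8]
grip_width: -0.0001
```

Request:
arm_command(rows="1 0 -1 0 0 0 0;1 0 -1 0 0 0 0;1 0 0 0 0 0 0")

```text
time_s: 11.07
position: [0.4847, 0.0172, 0.0553]
tool_rot: [[-1.0, 0.008, -0.0], [0.008, 1.0, -0.0], [0.0, -0.0, -1.0]]
ft_force: [-0.9, 2.3, 0.8]
grip_width: 0.0
```

Request:
arm_command(rows="1 0 -1 0 0 0 0;1 0 -1 0 0 0 0;1 0 0 0 0 0 0")

```text
time_s: 11.32
position: [0.4849, 0.0157, 0.0554]
tool_rot: [[-1.0, 0.008, 0.001], [0.008, 1.0, 0.001], [-0.001, 0.001, -1.0]]
ft_force: [1.4, 4.5, 0.9]
grip_width: -0.0003
```

Request:
arm_command(rows="1 0 -1 0 0 0 0;1 0 -1 0 0 0 0;1 0 0 0 0 0 0")

```text
time_s: 11.57
position: [0.4849, 0.0153, 0.0556]
tool_rot: [[-1.0, 0.009, 0.001], [0.009, 1.0, 0.004], [-0.001, 0.004, -1.0]]
ft_force: [2.2, 17.6, 4.5]
grip_width: 0.0001
```

Seated against the stop, with 17.6 N at the end of the push. I'll back off and give a light reseating push toward the rail.

Request:
arm_command(rows="1 0 10 0 0 0 0;1 0 12 0 0 0 0;1 0 0 -35 0 0 0;1 0 0 -35 0 0 0;1 25 -20 0 0 0 0")

```text
time_s: 11.98
position: [0.4649, 0.016, 0.1305]
tool_rot: [[-1.0, 0.005, 0.013], [0.005, 1.0, -0.003], [-0.013, -0.003, -1.0]]
ft_force: [0.6, -1.3, 0.4]
grip_width: 0.0
```

Request:
arm_command(rows="1 25 -20 0 0 0 0;1 20 -18 0 0 0 0;1 0 0 0 0 0 0;1 0 0 0 0 0 0")

```text
time_s: 12.32
position: [0.4141, -0.0228, 0.1255]
tool_rot: [[-1.0, 0.01, 0.0], [0.01, 1.0, -0.001], [-0.0, -0.001, -1.0]]
ft_force: [0.4, -0.2, 0.3]
grip_width: -0.0001
```

```bash
python3 - <<'E'
from h import *
s=readout.observe();print({k:np.round(s[k],4).tolist() for k in("time_s","position")})
W=cam("wrist");np.savez("pics/w4.npz",K=W[0],V=W[1])
im=eyes.get_image("wrist")[:,:,::-1];cv2.imwrite("pics/w4r.png",im)
cv2.imwrite("pics/w4.png",cv2.resize(im[150:350,130:390],None,fx=3,fy=3,interpolation=2))
E
```

```text
{'time_s': 12.3167, 'position': [0.4141, -0.0228, 0.1255]}
```

View pics/w4.png

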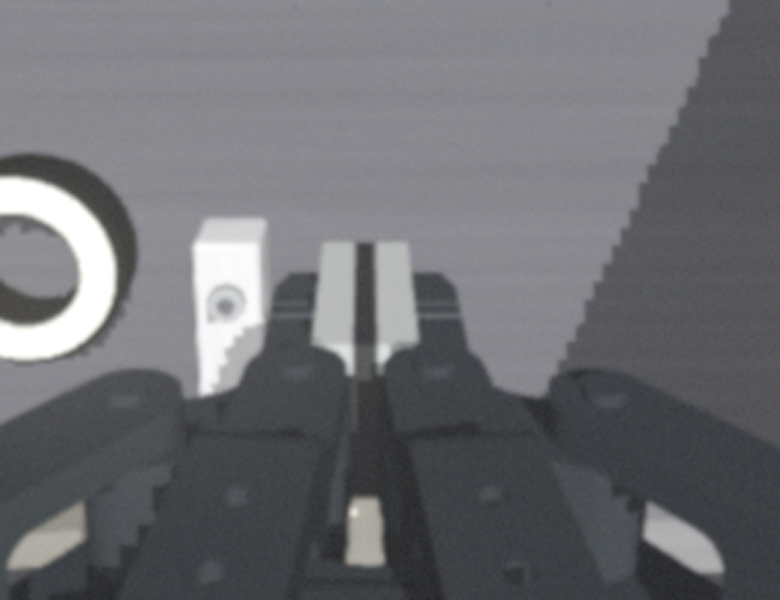

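The hand hides the block here. I'll do the light push to the rail first and check from a retreated pose afterwards.

Request:
arm_command(rows="1 0 0 25 0 0 0;1 0 0 25 0 0 0;1 0 0 20 0 0 0;1 -15 0 0 0 0 0;1 -15 0 0 0 0 0")

```text
time_s: 12.78
position: [0.4448, -0.0215, 0.054]
tool_rot: [[-1.0, 0.007, -0.003], [0.007, 1.0, 0.001], [0.003, 0.001, -1.0]]
ft_force: [0.4, -0.3, 1.0]
grip_width: 0.0002
```

Request:
arm_command(rows="1 -6 0 0 0 0 0;1 -4 0 0 0 0 0;1 -2 0 0 0 0 0;1 -2 0 0 0 0 0;1 0 0 0 0 0 0")

```text
time_s: 13.2
position: [0.4584, -0.0223, 0.0554]
tool_rot: [[-1.0, 0.008, 0.0], [0.008, 1.0, -0.0], [-0.0, -0.0, -1.0]]
ft_force: [-0.2, -0.8, 0.9]
grip_width: 0.0001
```

Request:
arm_command(rows="1 -2 0 0 0 0 0;1 -1 0 0 0 0 0;1 0 0 0 0 0 0")

```text
time_s: 13.45
position: [0.4597, -0.0221, 0.0553]
tool_rot: [[-1.0, 0.008, -0.004], [0.008, 1.0, 0.001], [0.004, 0.001, -1.0]]
ft_force: [-7.2, -0.4, 4.8]
grip_width: -0.0002
```

Request:
arm_command(rows="1 -1 0 0 0 0 0;1 -1 0 0 0 0 0;1 0 0 0 0 0 0")

```text
time_s: 13.7
position: [0.4598, -0.022, 0.0551]
tool_rot: [[-1.0, 0.007, -0.009], [0.007, 1.0, 0.001], [0.009, 0.001, -1.0]]
ft_force: [-15.6, -3.2, 11.2]
grip_width: 0.0001
```

Request:
arm_command(rows="1 15 0 0 0 0 0;1 20 0 0 0 0 0;1 30 0 -35 0 0 0;1 30 0 -35 0 0 0;1 0 0 -35 0 0 0")

```text
time_s: 14.12
position: [0.3689, -0.0204, 0.1534]
tool_rot: [[-1.0, 0.008, -0.007], [0.008, 1.0, 0.003], [0.007, 0.002, -1.0]]
ft_force: [0.8, 0.3, -1.0]
grip_width: -0.0
```

Request:
arm_command(rows="1 0 30 -35 0 0 0;1 -25 30 -35 0 0 0;1 -25 20 -20 0 0 0;1 0 0 0 0 0 0;1 0 0 0 0 0 0")

```text
time_s: 14.53
position: [0.42, 0.0495, 0.2336]
tool_rot: [[-1.0, 0.006, 0.002], [0.006, 1.0, -0.0], [-0.002, -0.0, -1.0]]
ft_force: [-0.0, 0.8, 0.5]
grip_width: 0.0002
```

```bash
python3 - <<'E'
from h import *
s=readout.observe();print({k:np.round(s[k],4).tolist() for k in("time_s","position","ft_force")})
W=cam("wrist");np.savez("pics/w5.npz",K=W[0],V=W[1])
im=eyes.get_image("wrist")[:,:,::-1];cv2.imwrite("pics/w5r.png",im)
p=proj(W,[.49,-.023,.05]).astype(int);print(p)
a,b=max(0,p[1]-75),max(0,p[0]-95);print(a,b)
cv2.imwrite("pics/w5.png",cv2.resize(im[a:a+145,b:b+190],None,fx=4,fy=4,interpolation=2))
cv2.imwrite("pics/side5.png",cv2.resize(eyes.get_image("side")[225:325,190:325,::-1],None,fx=5,fy=5,interpolation=2))
E
```

```text
{'time_s': 14.5333, 'position': [0.42, 0.0495, 0.2336], 'ft_force': [-0.0228, 0.7995, 0.4762]}
[183 240]
165 88
```

View pics/w5.png

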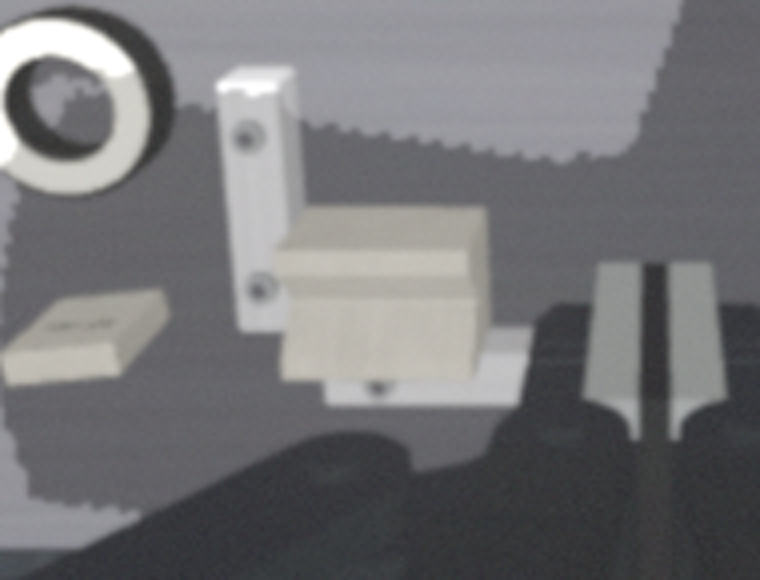

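View pics/side5.png

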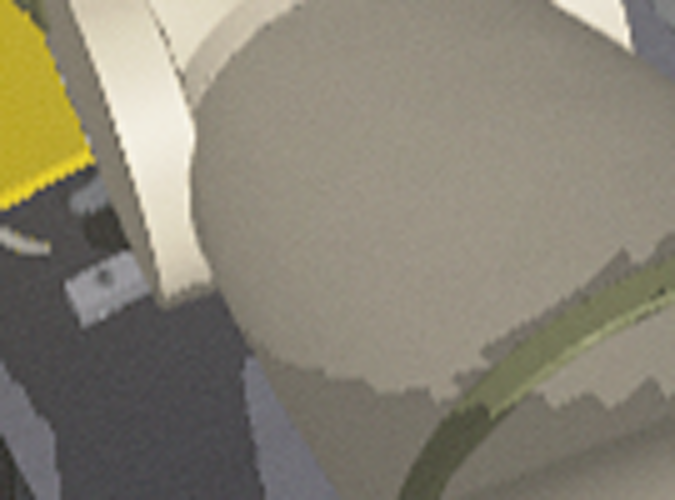

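Wrist view: the block is in the corner. Its -x base edge runs (305,208)-(487,207) and is parallel to the rail, and its end overlaps the stop's face line. The side view is blocked by the arm. Now a numeric check.

```bash
python3 - <<'E'
from h import *
d=np.load("pics/w5.npz");W=(d["K"],d["V"])
f=lambda n,u,v,z:print(n,np.round(1000*onz(W,(u/4+88,v/4+165),z)[:2],1))
f("base -x,-y",307,208,.028);f("base -x,+y",487,207,.028);f("top +x,+y",474,379,.062);f("top +x,-y",281,381,.062);f("top -x +y",467,248,.062);f("top -x -y",281,248,.062)
f("stop base",297,68,.028);f("stop base",303,200,.028);f("stop top",285,93,.046);f("rail end in top",532,340,.046);f("rail end base",532,326,.028);f("rail out top",523,405,.046)
f("rail out left",325,405,.046)
E
```

```text
base -x,-y [471.5 -47.3]
base -x,+y [471.5   3.1]
top +x,+y [506.9   2.6]
top +x,-y [507.2 -47.9]
top -x +y [470.3   2.4]
top -x -y [470.  -44.7]
stop base [431.2 -46.8]
stop base [469.1 -48.2]
stop top [433.6 -45.2]
rail end in top [503.5  16.4]
rail end base [507.8  14.6]
rail out top [523.2  13.3]
rail out left [522.9 -41.6]
```

It measures at home: centre (489.3, -22.4), target (489.5, -22.7). A last light push on the end will confirm contact with the stop.

Request:
arm_command(rows="1 -25 -2 30 0 0 0;1 -25 -2 30 0 0 0;1 -16 0 30 0 0 0;1 0 0 30 0 0 0;1 0 0 30 0 0 0")

```text
time_s: 15.05
position: [0.4847, 0.0434, 0.0807]
tool_rot: [[-1.0, 0.009, -0.002], [0.009, 1.0, 0.0], [0.002, 0.0, -1.0]]
ft_force: [0.9, 0.8, -0.4]
grip_width: 0.0001
```

Request:
arm_command(rows="1 0 0 20 0 0 0;1 0 0 9 0 0 0;1 0 -15 0 0 0 0;1 0 -10 0 0 0 0;1 0 0 0 0 0 0")

```text
time_s: 15.47
position: [0.4854, 0.0175, 0.0544]
tool_rot: [[-1.0, 0.01, 0.0], [0.01, 1.0, -0.0], [-0.0, -0.0, -1.0]]
ft_force: [0.1, -0.2, -1.0]
grip_width: 0.0
```

Request:
arm_command(rows="1 0 -2 0 0 0 0;1 0 -1 0 0 0 0;1 0 0 0 0 0 0")

```text
time_s: 15.72
position: [0.4854, 0.0164, 0.0545]
tool_rot: [[-1.0, 0.008, 0.001], [0.008, 1.0, -0.0], [-0.001, -0.0, -1.0]]
ft_force: [-0.0, -0.5, 0.5]
grip_width: -0.0005
```

Request:
arm_command(rows="1 0 -1 0 0 0 0;1 0 -1 0 0 0 0;1 0 0 0 0 0 0")

```text
time_s: 15.97
position: [0.4853, 0.0156, 0.0544]
tool_rot: [[-1.0, 0.008, 0.001], [0.008, 1.0, 0.002], [-0.001, 0.002, -1.0]]
ft_force: [0.1, 9.1, 2.7]
grip_width: 0.0001
```

The same contact point as before (0.0156 at 9 N), so the block is firmly home. Retreating.

Request:
arm_command(rows="1 0 10 0 0 0 0;1 0 14 0 0 0 0;1 0 4 -35 0 0 0;1 0 0 -35 0 0 0;1 0 0 -35 0 0 0")

```text
time_s: 16.38
position: [0.485, 0.0433, 0.1602]
tool_rot: [[-1.0, 0.007, -0.002], [0.007, 1.0, -0.0], [0.002, -0.0, -1.0]]
ft_force: [0.6, -0.1, 0.6]
grip_width: 0.0004
```

Request:
arm_command(rows="1 22 0 -35 0 0 0;1 22 5 -35 0 0 0;1 20 0 0 0 0 0;1 0 0 0 0 0 0;1 0 0 0 0 0 0")

```text
time_s: 16.8
position: [0.4211, 0.0483, 0.2294]
tool_rot: [[-1.0, 0.007, 0.001], [0.007, 1.0, -0.0], [-0.001, -0.0, -1.0]]
ft_force: [-0.3, -0.3, -0.3]
grip_width: -0.0004
```

```bash
python3 - <<'E'
from h import *
s=readout.observe();print({k:np.round(s[k],4).tolist() for k in("time_s","position","ft_force")})
W=cam("wrist");im=eyes.get_image("wrist")[:,:,::-1]
p=proj(W,[.49,-.023,.05]).astype(int);a,b=p[1]-75,max(0,p[0]-95);np.savez("pics/w6.npz",K=W[0],V=W[1]);print(a,b)
cv2.imwrite("pics/w6.png",cv2.resize(im[a:a+145,b:b+190],None,fx=4,fy=4,interpolation=2))
E
```

```text
{'time_s': 16.8, 'position': [0.4211, 0.0483, 0.2294], 'ft_force': [-0.2768, -0.2629, -0.2765]}
166 88
```

View pics/w6.png

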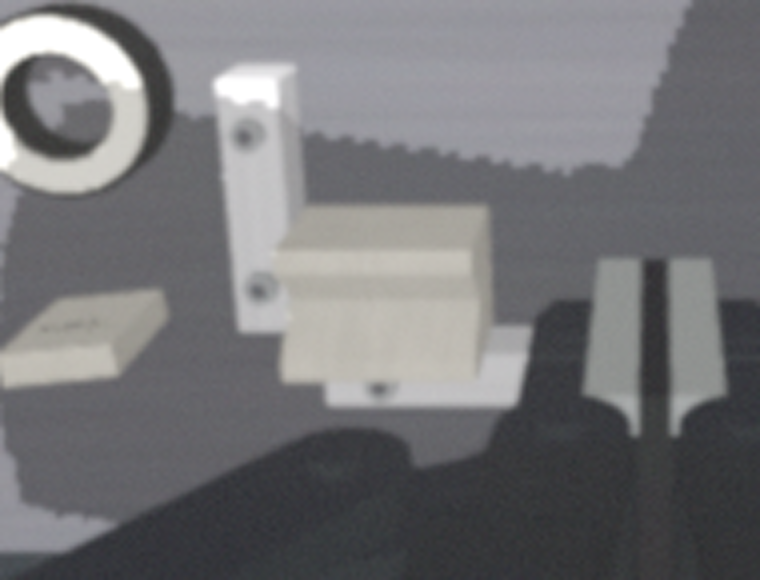

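The block is unchanged in the corner, with its -x edge level at v≈206. The ring and gauge are where they were and the hand is clear. Handing in.

```bash
python3 -c "
from rig import env;print(env.close_job())"
```

```text
the job is handed in; nothing more can be done
None
```

The vee block is home in the corner stop, with a long side flush along the rail and its end against the end stop. I handed the job in at about 17 s of the 45 s allowed.

- **Pushes:** I pushed the block across to the rail, then along it to the end stop. A light push on each face followed to seat it. The highest push forces were 13–18 N.
- **Position check:** In the wrist camera the block's centre measured about (489.3, -22.4) mm, against an expected home of (489.5, -22.7) mm. Its edges were parallel to the rail.
- **Contact check:** The last push on the end met resistance at the same place as before (hand y 15.6 mm against 15.3 mm). The two rail pushes stopped 0.6 mm apart, which may be a slight rail angle or give in the arm.
- **Surroundings:** In the last wrist picture the ring mount and gauge block were where they started. The hand was clear, with the tool 0.23 m above the bench and no contact force. I did not look at the chip box again, but the hand never went near it.
- **Failed check:** The side camera view after the pushes was blocked by the arm, so the position check rests on the wrist camera alone.

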